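# Release the ratchet press and draw out the packed tin

### The job

The little green hand press has packed a card roll into the tin, and its ratchet still holds the ram down inside the tin. Throw the pawl right back, clear of the ratchet wheel, wind the four-spoke capstan backwards until the ram is all the way up, and draw the sled fully out by its knob, with the tin still standing in its ring and the roll in the tin. Leave the press ready for the next tin, ram up and pawl dropped back onto the ratchet wheel, and do not disturb the three candles standing round it.

Things in the scene. Friction and masses are not known exactly. Their poses are not given: they have to be found in the camera images.
- press: Green bench hand press, bolted down. Origin: on the table, under the ram's axis; -x is its front (sled comes out there), +x its column, z up. Base 195 x 130 mm, 16 thick (x -65 to 130). Head over the tin: x -27 to 110, y -31 to 31, z 130 to 200 mm. Shaft along y through the head at x 28, z 165: steel ratchet wheel (20 teeth, 84 mm across, y -46 to -36) on its -y side, capstan on +y.
- hub (a point): Centre of the capstan: on the shaft's axis, in the plane of the spokes (press frame x 28, y 70, z 165 mm). Four straight 12 mm spokes 90 degrees apart, square to the shaft, each ending in a black ball 22 mm across, its centre 70 mm from the axis. Hub 42 mm across, y 55 to 85.
- press_wheel (a joint): Turn of shaft, ratchet wheel and capstan (rad), 0 (ram lowest) to 2.5 (top stop). Grows as the capstan's top goes towards the press's +x (backwards, ram rises). At 0 the spokes stand 45, 135, 225 and 315 degrees from straight up. With the pawl down it turns back only to the next tooth (at most 0.31 rad). Turning it back takes about 0.3 N m; it stays where it is left.
- press_ram (a joint): Height of the ram over its lowest place (m): 0.018 x the wheel's turn; top stop 0.045. A 20 mm square bar through the head (its top 215 mm above the table at 0) with a round platen 55 mm across at its foot, whose underside is 73 mm above the table at 0; the tin's rim is 100 mm above the table, so the tin is caught until the platen is above that.
- press_pawl (a joint): Turn of the holding pawl (rad): 0 to 0.15 lying on the ratchet wheel, 1.3 thrown back against its stop; grows as its arm lifts and its lever goes to the press's +x. Free on its pivot, tipped by gravity alone: let go below 0.6 it falls onto the wheel, above 0.75 it falls back to the stop.
- pawl_pivot (a point): Pivot of the pawl (axis along press y), on a lug of the head (lug: y -34 to -26, up to z 231): press x 80, y -41, z 215 mm. The pawl is a steel bell crank 8 mm thick: an arm runs 50 mm forward (-x) onto the wheel, a thumb lever stands up. Thrown back, the arm (9 mm thick) stands up, leaning 15 degrees to -x, nose 27 mm in front of and 43 above the pivot; the lever lies level to +x.
- pawl_lever (a point): Top of the thumb lever, 52 mm from the pivot. With the pawl on the wheel it is 9 mm to the press's +x of the pivot and 51 mm above it. A red sleeve 12 mm thick covers its outer 31 mm; the end is rounded and stands 6 mm farther out.
- press_sled (a joint): Travel of the sled out of the press's front, along its -x (m): 0 home, 0.08 fully out at its stop. Slides with about 3 N. Aluminium plate 96 x 82 mm, its top 24 mm above the table, with a ring 7 mm high that locates the tin.
- sled_knob (a point): Middle of the sled's upright black pull knob, 21 mm across, 19 mm high, top 71 mm above the table, on a 12 mm steel post. At travel 0 it stands 92 mm in front of the ram's axis (press x -92, y 0); the front of the tin is 55 mm behind its middle.
- nest (a point): Centre of the sled's ring, on the top of the sled plate: where the centre of the tin's underside belongs.
- tin: Open ribbed steel tin, 73 mm across, 76 mm high, loose, standing in the sled's ring. Origin: centre of its underside; z up.
- card_roll: Brown roll of corrugated card, 62 mm across, 45 mm high, loose in the tin. Origin: centre of its underside, 3 mm above the tin's underside.
- candle_a: Low gold-rimmed tin candle, 78 mm across, 60 mm high, on the table close beside the sled's way out; which side of it the two low candles stand on changes. Origin: centre of its underside.
- candle_b: Low grey tin candle, 78 mm across, 50 mm high, on the table close beside the sled's way out; which side of it the two low candles stand on changes. Origin: centre of its underside.
- candle_tall: Tall ribbed tin candle, 74 mm across, 114 mm high, on the table beside the ratchet side of the press. Origin: centre of its underside.
There are look-alikes about, which are no part of the job. Leave any orange or turquoise look-alike of the tin alone.

How it is judged:
By the outcome, as a careful person would: the job done as asked, in the order asked, and still so for the second after the job is handed in, with the robot touching nothing.
It also fails if it takes over 64 s, if anything falls off the work surface, if the arm or the gripper's body presses on something with over 40 N, if the wrist force passes 120 N, or if a joint passes its speed limit or range.

### The arm

A 6-joint arm with a two-finger parallel gripper is mounted at the origin on a cart in front of the work surface, level with it; the furniture and walls round the work are solid. World frame = base frame: x ahead of the robot, y to its left, z up, the work surface at z = 0. Lengths are in mm, angles in rad, forces in N, time in s.
With the tool pointing down it reaches from about 250 to 775 mm from the base axis. Payload 4 kg.
Tool frame: the origin (TCP) lies midway between the tips of the shut fingers; the grasp point (between the pads) lies 19 mm behind it; z points along the fingers, y is the line along which they close (so a half turn about z gives the same grasp; the last joint's range is limited). The gripper opens to 85 mm and grips with 20 to 120 N. Pads are 22 mm wide; open, the fingers measure 114 mm over their backs; the gripper's body (76 mm by 85 mm) begins 54 mm behind the grasp point. The pads swing forward as they close: fully open they stand 13 mm farther back than shut.
Start: joints at [-1.31, 0.087, 1.371, -0, 1.684, -0.103], TCP at [195.704, -514.024, 197.041] pointing down, gripper open.
Joint ranges: [-3.1, 3.1], [-0.76, 2.03], [0.27, 2.55], [-1.08, 4.22], [0.17, 2.65], [-2.57, 2.57]. Speed limits (rad/s): [2.79, 2.79, 3.14, 3.14, 3.14, 3.14].

### API

Orientations are given as a unit quaternion [x, y, z, w].
In Python, from rig import env gives the robot as it stands.
- The arm moves only by the tool send_rows, never from a script. Its argument "rows" is a list of rows, each a list of 7 numbers: the turn, a rotation vector about the tool's x, y, z in rad, then the shift along the tool's x, y, z in cm, then the finger opening in cm, from 0 to 8.54. A call has exactly 5 rows; each row shifts and turns the commanded pose from where the row before left it, along the tool's axes as they then stand; what a row does not reach is not made up. A row lasts 1/8 s, in which the tool goes at most 62.5 mm and 10.7 degrees, less where a joint would pass 70% of its speed; a pose out of reach is approached as far as the arm can. A call with a gripper value outside its range is refused whole. The fingers move at their own pace and stop on an object; "newtons" is the grip in N (left out, the last holds). Time passes only in rows, so rows that do not move let the fingers close, or fill a call up. It gives the time, the measured TCP pose, the force, the opening and the grip force at its end, in the units of the state.
- env.read_state(): the state, without advancing time (a new reading comes with each control period).
- env.camera(name): name is "scene" or "top" or "wrist"; returns (picture, depth): 480x640x3 uint8, blue, green, red; 480x640 float32, mm along the optical axis (not along the pixel's ray), 0 where there is no reading.
- env.calibration(name): a dict with "fx", "fy", "cx", "cy" (pixels), "R" (3x3) and "t" (3): a world point X has camera coordinates R X + t. Camera axes: x right, y down, z forward; pixel columns grow to the right and rows downward; lengths in mm; the calibration is good to about 2 mm. A picture is of the moment at which its call begins: read the wrist's pose just before it. calibration takes no time and is no camera call; for the wrist camera it gives the pose at the moment of the call.
- env.hand_in(): hands the job in; it is judged then, once.
The state is a dict: "t": time; "joints": joint angles; "qvel": joint speeds; "joint_torque": joint torques, N m; "tcp_pos": TCP position; "tool_rot": TCP orientation; "contact_force": force on the tool from outside, world axes, zero at the start; "torque": the same for the moment, N m; "opening": finger opening in mm; "finger_force": force on a finger pad.
Only numpy, scipy, OpenCV 4.12 (cv2) and the standard library are available. Lean on these libraries where they do the work, as an engineer would, in place of code of your own. Each camera call takes 0.05 s, during which the arm holds its last target. There are 200 camera calls.

## Working session

There is one attempt and no reset: what is moved stays moved. The work goes in short steps, Python scripts to look and compute and a tool call to move; the robot and the scene stay as the last step left them, time stands still between calls to the robot, and variables do not carry over. Pictures are saved under pics/ and viewed, at most 10 in all, crops included, and the job is handed in when it is done.

Besides the shell and the picture viewer there is one more tool, called after "Call:" as name(argument=value, ...) on one line, values as JSON. send_rows: Moves the arm, as the interface text tells. Its arguments: {"type":"object","properties":{"rows":{"type":"array"},"newtons":{"type":"number"}},"required":["rows"]}

```bash
ls; mkdir -p pics; python3 - <<'E'
from rig import env
import cv2,numpy as np
s=env.read_state();print(s)
for n in("scene","top"):
    im,d=env.camera(n);cv2.imwrite(f"pics/{n}0.png",im);np.save(f"{n}0.npy",d)
    c=env.calibration(n);print(n,c)
E
```

```text
pics
{'t': 0.0, 'joints': array([-1.31007909e+00,  8.79789943e-02,  1.37231210e+00, -4.12385520e-05,
        1.68362295e+00, -1.03087564e-01]), 'qvel': array([ 0.00025586, -0.0006995 , -0.00031067, -0.00033309,  0.00084758,
        0.00066777]), 'joint_torque': array([-5.07480800e-04, -3.51858616e+01, -3.13279581e+01, -1.81975497e-04,
        1.06713467e-02,  2.22367362e-06]), 'tcp_pos': array([ 195.53977343, -513.42061234,  195.7967845 ]), 'tool_rot': array([ 9.83501080e-01,  1.80898532e-01, -1.11812644e-04, -1.15547971e-03]), 'contact_force': array([-0.34123899, -0.65675268, -0.48850095]), 'torque': array([0.00414875, 0.01603442, 0.0162494 ]), 'finger_force': 0.0, 'opening': 85.35325722491415}
scene {'fx': 556.9579216840116, 'fy': 556.9579216840116, 'cx': 325.7633470070123, 'cy': 239.6191973903502, 'R': array([[-0.88882497, -0.45824201, -0.00210587],
       [-0.18693707,  0.36677886, -0.91133298],
       [ 0.41838345, -0.80962184, -0.41166462]]), 't': array([581.08638798, 234.8939657 , 835.21547309])}
top {'fx': 596.6052885549605, 'fy': 596.6052885549605, 'cx': 307.81399557581665, 'cy': 234.49292543254626, 'R': array([[ 0.01723659, -0.99980671, -0.00945705],
       [-0.99687976, -0.0164559 , -0.07720069],
       [ 0.07703015,  0.01075822, -0.99697072]]), 't': array([  93.13092593,  604.24731704, 1227.76306949])}
```

View pics/scene0.png

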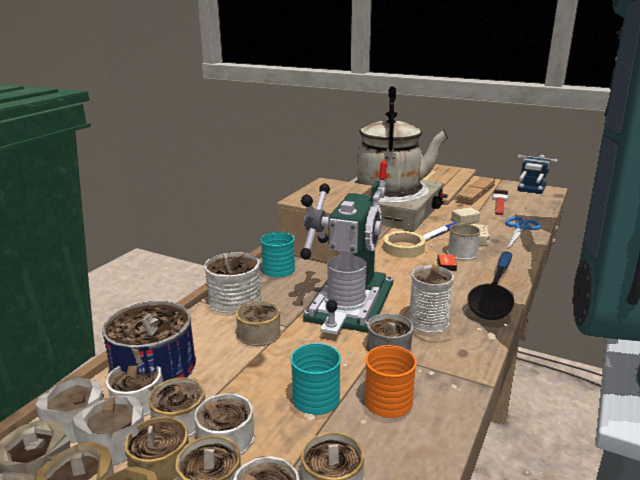

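View pics/top0.png

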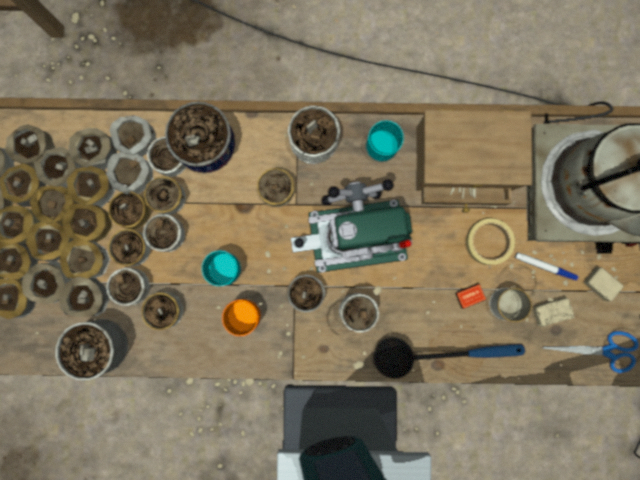

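The top view shows the press with the capstan on its far side (346,190), the ratchet and red lever nearest the robot (405,243), and the knob at (299,243) facing world +y. The candles are at gold (277,186), grey (306,293) and tall (359,313). Next I fit the press pose.

```bash
cat > h.py <<'E'
import numpy as np,cv2
from rig import env
def cloud(n,d=None,im=None):
    c=env.calibration(n)
    if d is None: im,d=env.camera(n)
    v,u=np.mgrid[0:480,0:640]
    P=np.stack([(u-c['cx'])/c['fx']*d,(v-c['cy'])/c['fy']*d,d],-1)
    W=(P-c['t'])@c['R']   # R^T(P-t)
    W[d<=0]=np.nan
    return im,d,W
def proj(n,X):
    c=env.calibration(n);p=np.asarray(X)@c['R'].T+c['t']
    return np.stack([p[...,0]/p[...,2]*c['fx']+c['cx'],p[...,1]/p[...,2]*c['fy']+c['cy']],-1)
E
python3 - <<'E'
from h import *
im=cv2.imread('pics/top0.png');_,d,W=cloud('top',np.load('top0.npy'),im)
hsv=cv2.cvtColor(im,cv2.COLOR_BGR2HSV)
roi=np.zeros((480,640),bool);roi[165:285,280:425]=1
z=W[...,2]
def rect(m,name):
    m=m&roi;P=W[m]
    r=cv2.minAreaRect(P[:,:2].astype(np.float32));print(name,len(P),'z',np.round(np.median(P[:,2]),1),'med',np.round(np.median(P,0),1),'rect',np.round(r[0],1),np.round(r[1],1),round(r[2],1))
green=(hsv[...,0]>60)&(hsv[...,0]<95)&(hsv[...,1]>80)
red=((hsv[...,0]<8)|(hsv[...,0]>172))&(hsv[...,1]>150)
rect(green&(z>190)&(z<208),'head')
rect((z>190)&(z<208),'headall')
rect((z>8)&(z<26)&green,'base')
rect((z>8)&(z<20),'baseall')
rect(red,'red');
m=np.zeros_like(roi);m[232:255,290:312]=1
rect(m&(z>60)&(z<80),'knob')
rect((z>209)&(z<225)&(np.mgrid[0:480,0:640][1]<362),'ram')
rect((z>140)&(np.mgrid[0:480,0:640][0]<203),'capstan')
for n,(u,v,r) in dict(a=(277,186,24),b=(306,293,24),t=(359,313,26)).items():
    m=(np.hypot(*(np.mgrid[0:480,0:640]-np.array([v,u])[:,None,None]))<r)&(z>30)
    P=W[m];zt=np.percentile(P[:,2],90);Q=P[P[:,2]>zt-8];print(n,zt,cv2.minEnclosingCircle(Q[:,:2].astype(np.float32)))
big=cv2.resize(im[160:290,270:430],None,fx=4.9,fy=4.6,interpolation=cv2.INTER_CUBIC);cv2.imwrite('pics/topz.png',big)
s=cv2.imread('pics/scene0.png');cv2.imwrite('pics/scz.png',cv2.resize(s[80:350,280:460],None,fx=2.2,fy=2.2,interpolation=cv2.INTER_CUBIC))
E
```

```text
head 1951 z 200.9 med [607.6 -19.4 200.9] rect [604.5 -14.5] [ 65.6 128.3] 7.9
headall 2591 z 200.7 med [605.7  -8.5 200.7] rect [620.8  -4.6] [126.5 141.8] 9.4
base 633 z 17.9 med [562.1 -22.8  17.9] rect [603.2  -1.8] [124.9 189. ] 9.2
baseall 1163 z 16.6 med [567.4   7.3  16.6] rect [638.4  12.3] [304.3 246.5] 87.5
red 73 z 268.6 med [571.2 -63.  268.6] rect [571.2 -63.6] [11.9 14.3] 17.2
knob 82 z 70.8 med [583.3 122.3  70.8] rect [582.8 121.3] [18.5 18.2] 88.4
ram 180 z 218.6 med [600.   33.9 218.6] rect [629.8  42.7] [94.5 27.6] 19.3
capstan 846 z 189.0 med [670.2  14.6 189. ] rect [671.5   9.2] [ 38.2 120.1] 10.2
a 47.556951393290284 ((701.0726928710938, 173.74342346191406), 38.75448989868164)
b 46.23331414656157 ((480.7800598144531, 105.91068267822266), 38.440364837646484)
t 99.65989454009582 ((445.3277282714844, -0.07534544169902802), 36.670413970947266)
```

View pics/scz.png

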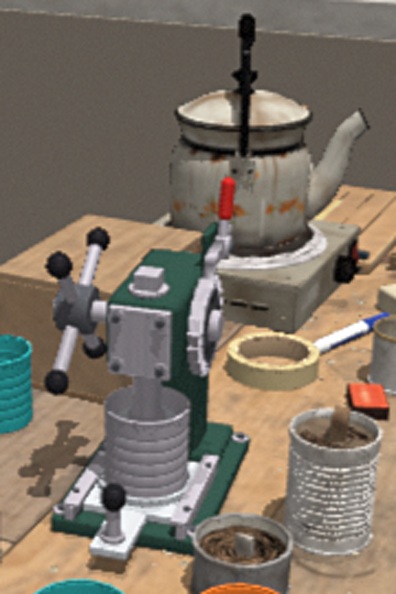

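Press pose: origin is about world (598, 30.5) and press x = (0.160, -0.987). The red lever, hub, knob and head all agree with this to about 2 mm. I'll turn the tool so that tool x = −press x and tool y = +press y, then travel high.

Call:
send_rows(rows=[[0, 0, -0.171, 0, 0, -2.6, 0], [0, 0, -0.171, 0, 0, -2.6, 0], [0, 0, -0.171, 0, 0, -2.6, 0], [0, 0, -0.171, 0, 0, -2.6, 0], [0, 0, -0.171, 0, 0, -2.6, 0]], newtons=40)

```text
t: 0.72
tcp_pos: [195.6, -513.8, 327.2]
tool_rot: [0.818, 0.575, 0.0, -0.001]
contact_force: [1.1, -0.6, -0.0]
opening: 0.3
finger_force: 0.0
```

Call:
send_rows(rows=[[0, 0, -0.171, 0, 0, 0, 0], [0, 0, -0.171, 0, 0, 0, 0], [0, 0, -0.171, 0, 0, 0, 0], [0, 0, 0, 3.7, 4.0, 0, 0], [0, 0, 0, 3.7, 4.0, 0, 0]])

```text
t: 1.35
tcp_pos: [263.1, -427.3, 325.9]
tool_rot: [0.649, 0.761, 0.001, -0.001]
contact_force: [0.6, 0.8, 0.5]
opening: 0.1
finger_force: 0.0
```

Call:
send_rows(rows=[[0, 0, 0, 3.7, 4.0, 0, 0], [0, 0, 0, 3.7, 4.0, 0, 0], [0, 0, 0, 3.7, 4.0, 0, 0], [0, 0, 0, 3.7, 4.0, 0, 0], [0, 0, 0, 3.7, 4.0, 0, 0]])

```text
t: 1.98
tcp_pos: [431.3, -211.9, 326.5]
tool_rot: [0.648, 0.762, -0.0, -0.0]
contact_force: [0.8, 0.2, 0.4]
opening: -0.3
finger_force: 0.0
```

```bash
cat >> h.py <<'E'
from scipy.spatial.transform import Rotation as Ro
O=np.array([598,30.5,0]);a=np.radians(9.2)
M=np.array([[np.sin(a),-np.cos(a),0],[np.cos(a),np.sin(a),0],[0,0,1]]) # rows press axes
def where():
    s=env.read_state();R=Ro.from_quat(s['tool_rot']).as_matrix()
    print('t',round(s['t'],2),'press',np.round(M@(s['tcp_pos']-O),1),'F(press)',np.round(M@s['contact_force'],1),'open',round(s['opening'],1),
     'q',np.round(s['joints'],2));print(np.round((M@R).T,3))
E
python3 -c "
from h import *
where()"
```

```text
t 1.98 press [ 212.6 -203.3  326.5] F(press) [-0.   0.8  0.4] open -0.3 q [-0.57 -0.06  1.26 -0.    1.94 -0.74]
[[-1. -0.  0.]
 [-0.  1. -0.]
 [-0. -0. -1.]]
```

Call:
send_rows(rows=[[0, 0, 0, 3.8, 4.05, 0, 0], [0, 0, 0, 3.8, 4.05, 0, 0], [0, 0, 0, 3.8, 4.05, 0, 0], [0, 0, 0, 3.8, 4.05, 0, 0], [0, 0, 0, 0.1, 0, -0.1, 0]])

```text
t: 2.6
tcp_pos: [567.1, -33.3, 325.6]
tool_rot: [0.646, 0.763, -0.001, -0.002]
contact_force: [-0.5, 0.3, -0.2]
opening: -0.0
finger_force: 0.0
```

Call:
send_rows(rows=[[0, 0, 0, 0, 0, 2, 0], [0, 0, 0, 0, 0, 2, 0], [0, 0, 0, 0, 0, 2, 0], [0, 0, 0, 0, 0, 2, 0], [0, 0, 0, 0, 0, 0.5, 0]])

```text
t: 3.22
tcp_pos: [564.6, -37.3, 241.1]
tool_rot: [0.648, 0.761, -0.001, -0.001]
contact_force: [0.2, 0.3, 0.4]
opening: 0.4
finger_force: 0.0
```

```bash
python3 -c "
from h import *
where()
im,d=env.camera('scene');cv2.imwrite('pics/s1.png',cv2.resize(im[80:350,260:460],None,fx=2.2,fy=2.2))"
```

```text
t 3.23 press [ 61.6 -43.8 241.1] F(press) [-0.2  0.2  0.4] open 0.4 q [-0.17  0.12  1.25 -0.    1.78 -0.33]
[[-1.     0.001  0.001]
 [ 0.001  1.    -0.004]
 [-0.001 -0.004 -1.   ]]
```

View pics/s1.png

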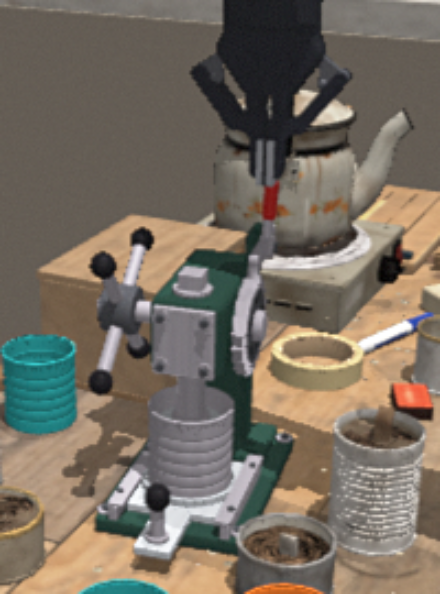

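The closed fingers hang just in front of the red lever (270,200) and are ready to push it back.

Call:
send_rows(rows=[[0, 0, 0, -1.1, 0.2, 0, 0], [0, 0, 0, -1.1, 0, 0, 0], [0, 0, 0, -1.1, 0, 0.1, 0], [0, 0, 0, -1.1, 0, 0.2, 0], [0, 0, 0, -1.1, 0, 0.2, 0]])

```text
t: 3.9
tcp_pos: [576.8, -91.4, 237.8]
tool_rot: [0.648, 0.762, -0.0, 0.0]
contact_force: [-0.5, 0.5, -0.3]
opening: -0.0
finger_force: 0.0
```

Call:
send_rows(rows=[[0, 0, 0, -0.5, 0, 0, 0], [0, 0, 0, 0, 0, 0, 0], [0, 0, 0, 0, 0, -2, 0], [0, 0, 0, 0, 0, -4, 0], [0, 0, 0, 0, 0, -4, 0]])

```text
t: 4.53
tcp_pos: [577.3, -94.8, 339.0]
tool_rot: [0.648, 0.762, -0.0, -0.0]
contact_force: [0.2, -0.4, -0.7]
opening: 0.2
finger_force: 0.0
```

```bash
python3 -c "
from h import *
where()
im,d,W=cloud('top')
hsv=cv2.cvtColor(im,cv2.COLOR_BGR2HSV)
m=((hsv[...,0]<8)|(hsv[...,0]>172))&(hsv[...,1]>140);m[:,425:]=0;m[:,:370]=0;m[:225]=0;m[270:]=0
Q=(W[m]-O)@M.T;print(len(Q),np.round(np.nanmin(Q,0)),np.round(np.nanmedian(Q,0)),np.round(np.nanmax(Q,0)))
im,d,W=cloud('scene')
hsv=cv2.cvtColor(im,cv2.COLOR_BGR2HSV)
m=((hsv[...,0]<8)|(hsv[...,0]>172))&(hsv[...,1]>140);m[:,410:]=0;m[:,350:]&=True;m[:,:350]=0;m[220:]=0;m[:100]=0
Q=(W[m]-O)@M.T;print(len(Q),np.round(np.nanmedian(Q,0)))
"
```

```text
t 4.53 press [120.4 -40.5 339. ] F(press) [ 0.4  0.1 -0.7] open 0.2 q [-0.26  0.19  0.98  0.    1.98 -0.42]
[[-1.    -0.001  0.   ]
 [-0.001  1.    -0.   ]
 [-0.    -0.    -1.   ]]
74 [ 81. -47. 228.] [ 88. -41. 267.] [ 96. -34. 276.]
118 [ 88. -44. 254.]
```

Call:
send_rows(rows=[[0, 0, 0, 3.0, 0, 0, 0], [0, 0, 0, 3.0, 0, 0, 0], [0, 0, 0, 0, 0, 3.5, 0], [0, 0, 0, 0, 0, 3.5, 0], [0, 0, 0, 0, 0, 3.3, 0]])

```text
t: 5.25
tcp_pos: [567.3, -35.5, 232.9]
tool_rot: [0.648, 0.762, -0.0, -0.001]
contact_force: [0.2, 0.3, 0.1]
opening: 0.3
finger_force: 0.0
```

Call:
send_rows(rows=[[0, 0, 0, -0.9, 0, 0, 0], [0, 0, 0, -0.9, 0, 0.1, 0], [0, 0, 0, -0.9, 0, 0.1, 0], [0, 0, 0, -0.9, 0, 0.1, 0], [0, 0, 0, 0, 0, 0, 0]])

```text
t: 5.88
tcp_pos: [574.4, -73.2, 233.2]
tool_rot: [0.649, 0.761, 0.0, 0.001]
contact_force: [-0.0, -1.3, 3.9]
opening: -0.2
finger_force: 1.5
```

```bash
cat >> h.py <<'E'
def red():
    im,d,W=cloud('scene')
    hsv=cv2.cvtColor(im,cv2.COLOR_BGR2HSV)
    m=((hsv[...,0]<8)|(hsv[...,0]>172))&(hsv[...,1]>140)
    Q=(W-O)@M.T
    m&=(abs(Q[...,1]+41)<20)&(Q[...,2]>190)&(abs(Q[...,0]-100)<70)
    Q=Q[m];print('red',len(Q),*( [np.round(np.percentile(Q,p,axis=0)) for p in(3,50,97)] if len(Q) else []))
    return im
E
python3 -c "
from h import *
where()
im=red();cv2.imwrite('pics/s2.png',cv2.resize(im[80:270,300:460],None,fx=3,fy=3))"
```

```text
t 5.88 press [ 98.6 -39.8 233.2] F(press) [ 1.3 -0.2  3.9] open -0.2 q [-0.22  0.15  1.23 -0.    1.76 -0.38]
[[-1.     0.001 -0.002]
 [ 0.001  1.     0.002]
 [ 0.002  0.002 -1.   ]]
red 99 [ 88. -49. 238.] [ 94. -44. 251.] [104. -39. 264.]
```

View pics/s2.png

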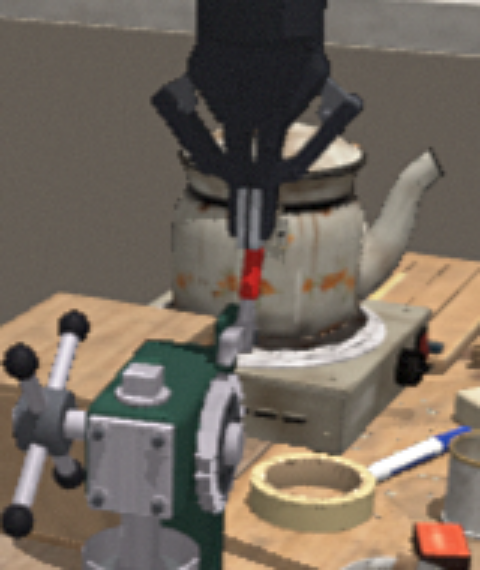

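```bash
python3 -c "
from h import *
s=env.read_state()
def pp(n,x): print(n,np.round((proj('scene',O+M.T@np.array(x,float))-[300,80])*3))
print('tcp',np.round((proj('scene',s['tcp_pos'])-[300,80])*3))
pp('lever tip0',(89,-41,266));pp('pivot',(80,-41,215));pp('ball',(28-49.5,70,165+49.5));pp('ramtop',(0,0,215))
im,d,W=cloud('top');Q=(W-O)@M.T
im,d,W=cloud('scene');Q=(W-O)@M.T
for r in range(180,350,10): 
  v,u=80+r//3,300+250//3; print(r,np.round(Q[v,u]),im[v,u])
im,d=env.camera('wrist');cv2.imwrite('pics/w2.png',im)
"
```

```text
tcp [244. 299.]
lever tip0 [244. 252.]
pivot [238. 336.]
ball [ 12. 373.]
ramtop [138. 373.]
180 [102. -39. 307.] [31 28 26]
190 [ 86. -43. 306.] [46 45 45]
200 [ 88. -43. 300.] [72 67 69]
210 [ 88. -43. 293.] [95 90 90]
220 [ 91. -43. 286.] [94 90 90]
230 [ 89. -43. 281.] [117 113 111]
240 [ 89. -44. 274.] [119 116 115]
250 [ 99. -42. 265.] [ 41  40 113]
260 [ 97. -42. 260.] [ 23  24 119]
270 [ 94. -43. 254.] [ 24  30 127]
280 [ 90. -44. 249.] [ 38  45 197]
290 [ 93. -44. 242.] [ 36  39 180]
300 [ 89. -45. 236.] [112 105 111]
310 [ 85. -46. 232.] [108 105 108]
320 [ 84. -47. 226.] [104  99 103]
330 [ 76. -49. 221.] [105 100 105]
340 [ 76. -49. 215.] [98 95 97]
```

View pics/w2.png

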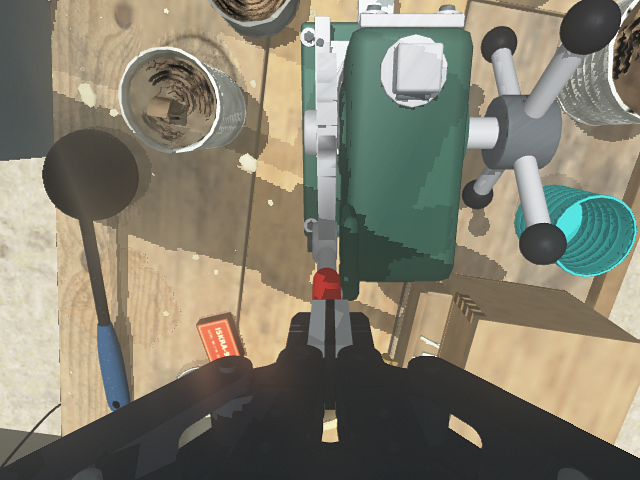

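Call:
send_rows(rows=[[0, 0, 0, 0, 0, -3, 0], [0, 0, 0, 3.0, 0, 0, 0], [0, 0, 0, 3.0, 0, 0, 0], [0, 0, 0, 0, 0, 1.5, 0], [0, 0, 0, 0, 0, 0, 0]])

```text
t: 6.7
tcp_pos: [562.9, -12.3, 244.2]
tool_rot: [0.648, 0.762, -0.002, -0.002]
contact_force: [0.5, -0.9, -0.1]
opening: 0.0
finger_force: 0.0
```

```bash
python3 -c "
from h import *
where();s=env.read_state()
P=M@(s['tcp_pos']-O)
for n in('scene','wrist'):
  im,d,W=cloud(n);Q=(W-O)@M.T-P
  m=(abs(Q[...,0])<25)&(abs(Q[...,1])<25)&(Q[...,2]>-15)&(Q[...,2]<110)
  A=Q[m];C=im[m]
  for z0 in range(-15,110,8):
    k=(A[:,2]>=z0)&(A[:,2]<z0+8)
    if k.sum(): print(n,z0,k.sum(),'x',np.round(np.percentile(A[k,0],[5,95])),'y',np.round(np.percentile(A[k,1],[5,95])),C[k].mean(0).round())
  cv2.imwrite('pics/x_'+n+'.png',im)
im=cv2.imread('pics/x_scene.png');a=cv2.resize(im[80:280,300:440],None,fx=2.8,fy=2.8)
b=cv2.imread('pics/x_wrist.png')[:,150:510];b=cv2.resize(b,(400,560));a=cv2.resize(a,(390,560));cv2.imwrite('pics/x.png',np.hstack([a,b]))
red()
"
```

```text
t 6.7 press [ 36.6 -41.5 244.2] F(press) [ 1.   0.3 -0.1] open 0.0 q [-0.12  0.12  1.25 -0.    1.78 -0.28]
[[-1.    -0.001  0.001]
 [-0.001  1.    -0.005]
 [-0.001 -0.005 -1.   ]]
scene 33 30 x [-10.   1.] y [-8.  6.] [93. 92. 92.]
scene 41 71 x [-11.  -1.] y [-14.  11.] [70. 67. 68.]
scene 49 77 x [-11.  -1.] y [-14.  12.] [69. 66. 66.]
scene 57 80 x [-10.   4.] y [-14.  11.] [63. 60. 61.]
scene 65 86 x [-11.   4.] y [-14.  12.] [64. 60. 60.]
scene 73 101 x [-12.  -1.] y [-19.  20.] [36. 32. 32.]
scene 81 144 x [-13.   8.] y [-22.  22.] [36. 31. 31.]
scene 89 118 x [-13.  11.] y [-19.  24.] [36. 33. 33.]
scene 97 100 x [-16.  15.] y [-16.  13.] [38. 36. 36.]
scene 105 54 x [-17.  -6.] y [-17.  15.] [38. 34. 34.]
wrist 33 64 x [-10.  -9.] y [-5.  7.] [ 99. 102. 101.]
wrist 41 609 x [-10.  -6.] y [-10.  13.] [76. 78. 76.]
wrist 49 831 x [-10.  -6.] y [-11.  14.] [72. 73. 72.]
wrist 57 948 x [-10.  -6.] y [-11.  14.] [72. 74. 72.]
wrist 65 838 x [-10.   6.] y [-7.  9.] [82. 82. 80.]
wrist 73 1657 x [-12.   8.] y [-16.  19.] [53. 54. 54.]
wrist 81 3872 x [-12.   8.] y [-22.  22.] [48. 49. 50.]
wrist 89 3798 x [-11.   3.] y [-24.  24.] [51. 51. 51.]
wrist 97 1603 x [-16.  -5.] y [-14.  16.] [45. 45. 46.]
wrist 105 2264 x [-17.  -9.] y [-13.  17.] [44. 44. 44.]
red 114 [ 81. -49. 240.] [ 87. -44. 255.] [ 94. -38. 271.]
```

View pics/x.png

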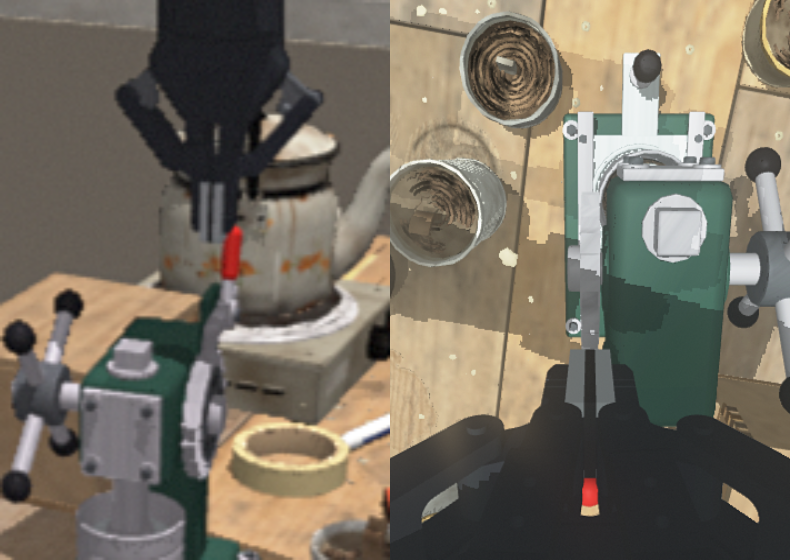

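Both cameras put the real fingertips about 37 mm above the reported TCP. The finger's underside shows at TCP+37, and the push rode over the lever's top with an upward force. So the first push only tipped the lever and it fell back. From here I use tip z = TCP z + 37 and redo the push lower.

Call:
send_rows(rows=[[0, 0, 0, -2.4, 0, 0, 0], [0, 0, 0, 0, 0, 2.2, 0], [0, 0, 0, 0, 0, 2.0, 0], [0, 0, 0, -0.6, 0, 0, 0], [0, 0, 0, -0.8, 0, 0, 0]])

```text
t: 7.48
tcp_pos: [570.6, -50.7, 206.0]
tool_rot: [0.648, 0.762, 0.0, 0.001]
contact_force: [0.1, 0.6, -0.6]
opening: -0.2
finger_force: 0.2
```

Call:
send_rows(rows=[[0, 0, 0, -0.9, 0, 0, 0], [0, 0, 0, -0.9, 0, 0, 0], [0, 0, 0, -0.9, 0, 0, 0], [0, 0, 0, -0.9, 0, 0, 0], [0, 0, 0, -0.8, 0, 0, 0]])

```text
t: 8.1
tcp_pos: [577.3, -94.1, 204.9]
tool_rot: [0.648, 0.762, -0.0, 0.0]
contact_force: [0.5, 0.1, 0.1]
opening: -0.2
finger_force: 0.0
```

```bash
python3 -c "
from h import *
where();red()"
```

```text
t 8.1 press [119.7 -40.4 204.9] F(press) [0.  0.5 0.1] open -0.2 q [-0.26  0.16  1.27 -0.    1.71 -0.42]
[[-1. -0. -0.]
 [-0.  1. -0.]
 [ 0. -0. -1.]]
red 35 [106. -49. 217.] [120. -46. 223.] [134. -41. 226.]
```

The pawl is thrown: the red sleeve lies level at z ≈ 222, x 106–134. Next is the capstan.

Call:
send_rows(rows=[[0, 0, 0, 0, 0, -4.5, 0], [0, 0, 0, 0, 0, -5, 0], [0, 0, 0, 4.3, 2.75, 0, 0], [0, 0, 0, 4.3, 2.75, 0, 0], [0, 0, 0, 4.3, 2.75, 0, 0]])

```text
t: 8.78
tcp_pos: [638.5, 48.4, 300.2]
tool_rot: [0.648, 0.762, 0.0, 0.0]
contact_force: [0.2, 0.3, 0.5]
opening: 0.2
finger_force: 0.0
```

Call:
send_rows(rows=[[0, 0, 0, 4.3, 2.75, 0, 0], [0, 0, 0, 0, 0, 3.5, 0], [0, 0, 0, 0, 0, 3.5, 0], [0, 0, 0, 0, 0, 3.5, 0], [0, 0, 0, 0, 0, 3.5, 0]])

```text
t: 9.4
tcp_pos: [658.1, 94.1, 158.7]
tool_rot: [0.648, 0.762, -0.0, -0.0]
contact_force: [0.5, 0.4, 0.4]
opening: -0.3
finger_force: 0.0
```

```bash
python3 -c "
from h import *
where();im=red();cv2.imwrite('pics/s3.png',cv2.resize(im[80:350,230:460],None,fx=2.2,fy=2.2))"
```

```text
t 9.4 press [-53.2  69.5 158.7] F(press) [-0.3  0.5  0.4] open -0.3 q [ 0.06  0.35  1.13  0.    1.66 -0.1 ]
[[-1.    -0.001  0.   ]
 [-0.001  1.    -0.   ]
 [-0.    -0.    -1.   ]]
red 38 [106. -49. 219.] [120. -46. 223.] [133. -40. 227.]
```

View pics/s3.png

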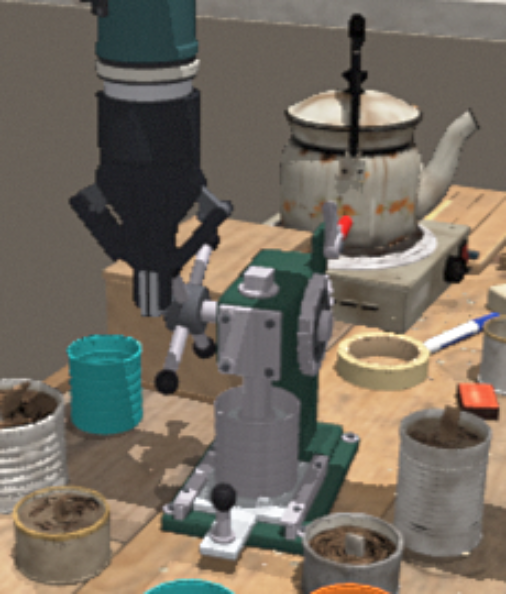

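The finger is in front of the upper front spoke (its ball is hidden behind it), and the pawl arm stands up at (330,225). I'll push towards +x.

Call:
send_rows(rows=[[0, 0, 0, -1.0, 0, 0, 0], [0, 0, 0, -1.0, 0, 0, 0], [0, 0, 0, -1.0, 0, 0, 0], [0, 0, 0, -1.0, 0, 0, 0], [0, 0, 0, -1.0, 0, 0, 0]])

```text
t: 10.07
tcp_pos: [668.2, 46.4, 165.7]
tool_rot: [0.647, 0.762, 0.004, 0.002]
contact_force: [-1.1, 5.1, 3.0]
opening: -0.2
finger_force: 2.8
```

```bash
cat >> h.py <<'E'
def wheel():
    im,d,W=cloud('scene');Q=(W-O)@M.T
    m=(abs(Q[...,0])<14)&(abs(Q[...,1])<14)&(Q[...,2]>203)&(Q[...,2]<275)&(im.max(-1)>120)
    zt=np.percentile(Q[m][:,2],95) if m.any() else np.nan
    print('ram top',round(zt,1),'-> wheel~',round((zt-215)/18,2)); return im
E
python3 -c "
from h import *
where();wheel()"
```

```text
t 10.07 press [ -4.5  71.8 165.7] F(press) [-5.2 -0.3  3. ] open -0.2 q [-0.02  0.36  1.11  0.    1.67 -0.18]
[[-1.    -0.002  0.002]
 [-0.002  1.     0.009]
 [-0.002  0.009 -1.   ]]
ram top 227.6 -> wheel~ 0.7
```

Call:
send_rows(rows=[[0, 0, 0, -1.1, 0, 0, 0], [0, 0, 0, -1.1, 0, 0, 0], [0, 0, 0, -1.1, 0, 0, 0], [0, 0, 0, -1.1, 0, 0, 0], [0, 0, 0, -1.1, 0, 0, 0]])

```text
t: 10.75
tcp_pos: [675.4, -7.5, 161.1]
tool_rot: [0.647, 0.762, 0.002, -0.001]
contact_force: [-1.1, 7.2, 1.1]
opening: 0.2
finger_force: 3.2
```

```bash
python3 -c "
from h import *
where();wheel()"
```

```text
t 10.75 press [ 49.9  70.3 161.1] F(press) [-7.2  0.   1.1] open 0.2 q [-0.1   0.38  1.09  0.    1.67 -0.26]
[[-1.    -0.003  0.004]
 [-0.002  1.     0.002]
 [-0.004  0.002 -1.   ]]
ram top 246.1 -> wheel~ 1.73
```

Call:
send_rows(rows=[[0, 0, 0, 0.4, 0, -1, 0], [0, 0, 0, 0, 0, -4, 0], [0, 0, 0, 0, 0, -4, 0], [0, 0, 0, 4.6, 0, 0, 0], [0, 0, 0, 4.6, 0, 0, 0]])

```text
t: 11.42
tcp_pos: [660.3, 84.4, 252.2]
tool_rot: [0.649, 0.761, 0.001, 0.002]
contact_force: [0.2, 0.1, -0.8]
opening: 0.0
finger_force: 0.0
```

Call:
send_rows(rows=[[0, 0, 0, 0, 0, 3.5, 0], [0, 0, 0, 0, 0, 4.1, 0], [0, 0, 0, -1.1, 0, 0, 0], [0, 0, 0, -1.1, 0, 0, 0], [0, 0, 0, -1.1, 0, 0, 0]])

```text
t: 12.05
tcp_pos: [666.3, 53.8, 179.4]
tool_rot: [0.647, 0.762, 0.003, 0.001]
contact_force: [-2.5, 6.3, 3.8]
opening: 0.0
finger_force: 3.3
```

```bash
python3 -c "
from h import *
where();wheel()"
```

```text
t 12.05 press [-12.   71.1 179.4] F(press) [-6.6 -1.5  3.8] open 0.0 q [-0.01  0.35  1.09  0.    1.69 -0.17]
[[-1.    -0.002  0.003]
 [-0.002  1.     0.007]
 [-0.003  0.007 -1.   ]]
ram top 253.5 -> wheel~ 2.14
```

Call:
send_rows(rows=[[0, 0, 0, -0.9, 0, 0, 0], [0, 0, 0, -0.8, 0, 0, 0], [0, 0, 0, -0.6, 0, 0, 0], [0, 0, 0, -0.3, 0, 0, 0], [0, 0, 0, 0, 0, 0, 0]])

```text
t: 12.72
tcp_pos: [669.4, 26.1, 174.2]
tool_rot: [0.648, 0.761, -0.0, 0.001]
contact_force: [-1.0, 1.4, 1.9]
opening: 0.1
finger_force: 0.9
```

```bash
python3 -c "
from h import *
where();wheel()"
```

```text
t 12.72 press [ 15.8  69.8 174.2] F(press) [-1.6 -0.8  1.9] open 0.1 q [-0.05  0.36  1.09 -0.    1.69 -0.21]
[[-1.     0.    -0.001]
 [ 0.     1.     0.   ]
 [ 0.001  0.    -1.   ]]
ram top 261.1 -> wheel~ 2.56
```

Call:
send_rows(rows=[[0, 0, 0, -0.3, 0, 0, 0], [0, 0, 0, -0.3, 0, 0, 0], [0, 0, 0, -0.2, 0, 0, 0], [0, 0, 0, 0, 0, 0, 0], [0, 0, 0, 0, 0, 0, 0]])

```text
t: 13.4
tcp_pos: [669.2, 25.3, 173.7]
tool_rot: [0.646, 0.763, 0.003, -0.004]
contact_force: [-2.7, 15.3, 2.7]
opening: -0.2
finger_force: 7.7
```

```bash
python3 -c "
from h import *
where();wheel()"
```

```text
t 13.4 press [ 16.5  69.4 173.7] F(press) [-15.5  -0.3   2.7] open -0.2 q [-0.05  0.36  1.09  0.01  1.7  -0.22]
[[-1.    -0.006  0.01 ]
 [-0.006  1.    -0.001]
 [-0.01  -0.001 -1.   ]]
ram top 261.1 -> wheel~ 2.56
```

The capstan is at the stop: 15 N of push, no movement, ram top at 260. Now to the sled knob.

Call:
send_rows(rows=[[0, 0, 0, 1.2, 0, -0.5, 0], [0, 0, 0, 0, 0, -4.5, 0], [0, 0, 0, 0, 0, -4.5, 4.5], [0, 0, 0, 5.2, -3.5, 0, 4.5], [0, 0, 0, 5.2, -3.5, 0, 4.5]])

```text
t: 14.08
tcp_pos: [582.9, 121.2, 268.9]
tool_rot: [0.649, 0.761, -0.0, 0.001]
contact_force: [0.3, 0.7, 0.1]
opening: 45.1
finger_force: 0.0
```

Call:
send_rows(rows=[[0, 0, 0, 0, 0, 4, 4.5], [0, 0, 0, 0, 0, 4, 4.5], [0, 0, 0, 0, 0, 4, 4.5], [0, 0, 0, 0, 0, 4, 4.5], [0, 0, 0, 0, 0, 2, 4.5]])

```text
t: 14.7
tcp_pos: [581.1, 120.4, 85.2]
tool_rot: [0.648, 0.761, -0.003, -0.001]
contact_force: [-0.3, -0.4, 0.8]
opening: 45.2
finger_force: 0.0
```

```bash
python3 -c "
from h import *
where();wheel();red();s=env.read_state();P=M@(s['tcp_pos']-O)
im,d,W=cloud('wrist');Q=(W-O)@M.T
m=(abs(Q[...,0]+92)<22)&(abs(Q[...,1])<22)&(abs(Q[...,2]-64)<9)&(im.max(-1)<90)
A=Q[m];print('knob',len(A),np.round(np.percentile(A,[3,50,97],axis=0),1) if len(A) else '')
m=(abs(Q[...,0]-P[0])<15)&(abs(Q[...,1]-P[1])<60)&(Q[...,2]>P[2]+15)&(Q[...,2]<P[2]+60)
A=Q[m]-P
for z0 in range(15,60,5):
  k=(A[:,2]>=z0)&(A[:,2]<z0+5);print(z0,k.sum(),np.round(np.percentile(A[k,1],[2,25,75,98])) if k.sum() else '')
"
```

```text
t 14.7 press [-91.4  -2.3  85.2] F(press) [ 0.3 -0.3  0.8] open 45.2 q [ 0.11  0.23  1.43 -0.    1.49 -0.05]
[[-1.     0.    -0.002]
 [ 0.     1.    -0.006]
 [ 0.002 -0.006 -1.   ]]
ram top nan -> wheel~ nan
red 39 [106. -49. 219.] [120. -46. 223.] [136. -40. 226.]
knob 1259 [[-101.2   -8.    62. ]
 [ -94.1    0.6   70.6]
 [ -84.7    9.2   72.5]]
15 0 
20 0 
25 0 
30 0 
35 101 [-22. -21.  24.  24.]
40 413 [-30. -21.  24.  34.]
45 669 [-33. -23.  25.  36.]
50 761 [-34. -24.  26.  36.]
55 817 [-34. -23.  26.  37.]
```

Call:
send_rows(rows=[[0, 0, 0, 0.15, 0.25, 2, 4.5], [0, 0, 0, 0, 0, 2, 4.5], [0, 0, 0, 0, 0, 2, 4.5], [0, 0, 0, 0, 0, 1, 4.5], [0, 0, 0, 0, 0, 0, 1.5]], newtons=40)

```text
t: 15.48
tcp_pos: [584.9, 123.7, 18.3]
tool_rot: [0.648, 0.762, -0.001, -0.0]
contact_force: [0.1, 0.3, 0.1]
opening: 27.9
finger_force: 0.0
```

Call:
send_rows(rows=[[0, 0, 0, 0, 0, 0, 1.5], [0, 0, 0, 0, 0, 0, 1.5], [0, 0, 0, 0, 0, 0, 1.5], [0, 0, 0, 0, 0, 0, 1.5], [0, 0, 0, 0, 0, 0, 1.5]])

```text
t: 16.1
tcp_pos: [582.7, 123.4, 19.0]
tool_rot: [0.648, 0.762, -0.002, -0.002]
contact_force: [-5.8, -0.7, -0.2]
opening: 19.6
finger_force: 39.4
```

```bash
python3 -c "
from h import *
where();im,_=env.camera('scene');cv2.imwrite('pics/s4.png',cv2.resize(im[180:380,220:460],None,fx=2.4,fy=2.4))"
```

```text
t 16.1 press [-94.1  -0.3  19. ] F(press) [-0.3 -5.8 -0.2] open 19.6 q [ 0.11  0.29  1.5  -0.    1.36 -0.05]
[[-1.    -0.001 -0.   ]
 [-0.001  1.    -0.006]
 [ 0.    -0.006 -1.   ]]
```

View pics/s4.png

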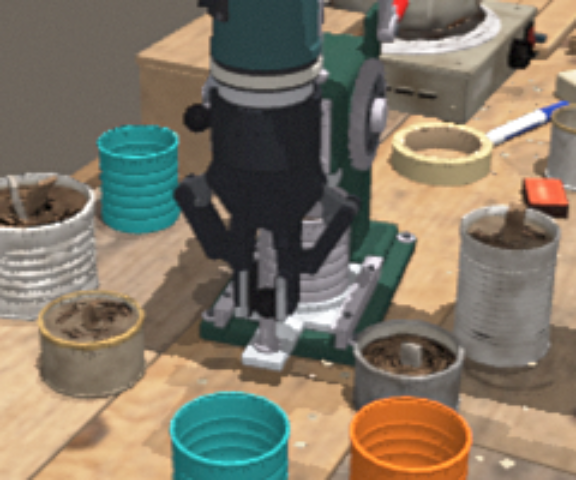

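The fingers hold the black knob (265,300) with 39 N. Pulling out slowly.

Call:
send_rows(rows=[[0, 0, 0, 0.3, 0, 0, 1.5], [0, 0, 0, 0.5, 0, 0, 1.5], [0, 0, 0, 0.6, 0, 0, 1.5], [0, 0, 0, 0.6, 0, 0, 1.5], [0, 0, 0, 0.6, 0, 0, 1.5]])

```text
t: 16.77
tcp_pos: [578.7, 148.1, 19.0]
tool_rot: [0.648, 0.762, -0.003, -0.001]
contact_force: [-5.8, -4.0, 0.5]
opening: 19.3
finger_force: 39.4
```

Call:
send_rows(rows=[[0, 0, 0, 0.6, 0, 0, 1.5], [0, 0, 0, 0.6, 0, 0, 1.5], [0, 0, 0, 0.6, 0, 0, 1.5], [0, 0, 0, 0.6, 0, 0, 1.5], [0, 0, 0, 0.6, 0, 0, 1.5]])

```text
t: 17.4
tcp_pos: [573.9, 177.8, 19.0]
tool_rot: [0.648, 0.762, -0.003, -0.001]
contact_force: [-5.5, -4.0, 0.9]
opening: 19.0
finger_force: 39.4
```

Call:
send_rows(rows=[[0, 0, 0, 0.6, 0, 0, 1.5], [0, 0, 0, 0.6, 0, 0, 1.5], [0, 0, 0, 0.5, 0, 0, 1.5], [0, 0, 0, 0.3, 0, 0, 1.5], [0, 0, 0, 0.3, 0, 0, 1.5]])

```text
t: 18.02
tcp_pos: [570.3, 200.5, 19.0]
tool_rot: [0.648, 0.762, -0.003, -0.001]
contact_force: [-4.3, -3.5, -0.0]
opening: 19.1
finger_force: 39.4
```

```bash
python3 -c "
from h import *
where();wheel()"
```

```text
t 18.02 press [-172.2   -0.2   19. ] F(press) [ 2.8 -4.8 -0. ] open 19.1 q [ 0.25  0.31  1.47 -0.    1.37  0.08]
[[-1.    -0.    -0.002]
 [-0.     1.    -0.005]
 [ 0.002 -0.005 -1.   ]]
ram top 260.4 -> wheel~ 2.52
```

Call:
send_rows(rows=[[0, 0, 0, 0.2, 0, 0, 1.5], [0, 0, 0, 0.2, 0, 0, 1.5], [0, 0, 0, 0.2, 0, 0, 1.5], [0, 0, 0, 0, 0, 0, 1.5], [0, 0, 0, 0, 0, 0, 1.5]])

```text
t: 18.7
tcp_pos: [570.0, 202.1, 19.0]
tool_rot: [0.648, 0.761, -0.005, 0.002]
contact_force: [-6.0, -11.8, 0.8]
opening: 18.9
finger_force: 39.5
```

The sled is against its stop at 80 mm, with 12 N of pull. Release, rise, and go to the pawl.

Call:
send_rows(rows=[[0, 0, 0, 0, 0, 0, 4.5], [0, 0, 0, 0, 0, 0, 4.5], [0, 0, 0, 0, 0, -1, 4.5], [0, 0, 0, 0, 0, -3, 4.5], [0, 0, 0, 0, 0, -4, 4.5]])

```text
t: 19.32
tcp_pos: [571.0, 208.1, 99.7]
tool_rot: [0.648, 0.762, -0.001, -0.0]
contact_force: [0.4, 0.6, -0.1]
opening: 45.0
finger_force: 0.0
```

Call:
send_rows(rows=[[0, 0, 0, 0, 0, -4, 4.5], [0, 0, 0, 0, 0, -5, 0], [0, 0, 0, 0, 0, -5, 0], [0, 0, 0, 0, 0, -5, 0], [0, 0, 0, 0, 0, 0, 0]])

```text
t: 19.95
tcp_pos: [573.4, 208.7, 297.0]
tool_rot: [0.648, 0.762, 0.006, 0.004]
contact_force: [0.6, 0.2, 0.3]
opening: -0.2
finger_force: 0.0
```

Call:
send_rows(rows=[[0, 0, 0, -5, -0.8, 0, 0], [0, 0, 0, -5, -0.8, 0, 0], [0, 0, 0, -5, -0.8, 0, 0], [0, 0, 0, -5, -0.8, 0, 0], [0, 0, 0, -5, -0.8, 0, 0]])

```text
t: 20.58
tcp_pos: [571.8, -46.6, 288.6]
tool_rot: [0.648, 0.762, -0.0, -0.0]
contact_force: [-0.3, -0.4, -0.4]
opening: 0.3
finger_force: 0.0
```

```bash
python3 -c "
from h import *
where();wheel();im=red()
im,d,W=cloud('scene');Q=(W-O)@M.T
m=(abs(Q[...,1]+43)<8)&(Q[...,2]>232)&(Q[...,2]<275)&(abs(Q[...,0]-65)<40)
A=Q[m];print('arm',len(A),np.round(np.percentile(A,[3,50,97],axis=0)) if len(A) else '')
im,d=env.camera('top');cv2.imwrite('pics/t5.png',cv2.resize(im[140:340,200:440],None,fx=2.4,fy=2.4))"
```

```text
t 20.57 press [ 71.9 -38.2 288.6] F(press) [ 0.3 -0.3 -0.4] open 0.3 q [-0.18  0.14  1.13  0.    1.87 -0.34]
[[-1.    -0.001  0.   ]
 [-0.001  1.    -0.   ]
 [-0.    -0.    -1.   ]]
ram top 260.9 -> wheel~ 2.55
red 39 [106. -49. 218.] [120. -47. 224.] [134. -40. 226.]
arm 83 [[ 54. -47. 233.]
 [ 66. -44. 249.]
 [ 75. -39. 259.]]
```

Call:
send_rows(rows=[[0, 0, 0, -3.2, -0.25, 0, 0], [0, 0, 0, 0, 0, 0, 0], [0, 0, 0, 0, 0, 3, 0], [0, 0, 0, 0, 0, 3, 0], [0, 0, 0, 0, 0, 2.2, 0]])

```text
t: 21.4
tcp_pos: [574.4, -75.0, 205.4]
tool_rot: [0.647, 0.762, 0.0, -0.001]
contact_force: [0.3, 0.5, -0.0]
opening: -0.2
finger_force: 0.0
```

Call:
send_rows(rows=[[0, 0, 0, 0.9, 0, 0, 0], [0, 0, 0, 0.9, 0, 0, 0], [0, 0, 0, 0.9, 0, 0, 0], [0, 0, 0, 0.9, 0, 0, 0], [0, 0, 0, 0.9, 0, 0, 0]])

```text
t: 22.02
tcp_pos: [567.7, -32.2, 207.6]
tool_rot: [0.648, 0.762, 0.0, 0.0]
contact_force: [0.5, -0.1, 0.9]
opening: -0.2
finger_force: 0.0
```

```bash
python3 -c "
from h import *
where();red()"
```

```text
t 22.02 press [ 57.1 -39.9 207.6] F(press) [0.2 0.5 0.9] open -0.2 q [-0.16  0.13  1.31  0.    1.71 -0.32]
[[-1.    -0.001 -0.   ]
 [-0.001  1.     0.001]
 [ 0.     0.001 -1.   ]]
red 40 [ 64. -54. 234.] [106. -47. 247.] [118. -45. 270.]
```

Call:
send_rows(rows=[[0, 0, 0, 0.8, 0, 0, 0], [0, 0, 0, 0.6, 0, 0, 0], [0, 0, 0, 0, 0, 0, 0], [0, 0, 0, 0, 0, -3, 0], [0, 0, 0, 0, 0, -5, 0]])

```text
t: 22.7
tcp_pos: [564.3, -19.3, 285.1]
tool_rot: [0.648, 0.762, -0.002, -0.002]
contact_force: [1.8, 0.4, -0.9]
opening: 0.1
finger_force: 0.0
```

Call:
send_rows(rows=[[0, 0, 0, 0, -5, -3, 0], [0, 0, 0, 0, -5, 0, 0], [0, 0, 0, 0, -5, 0, 0], [0, 0, 0, 0, -5, 0, 0], [0, 0, 0, 0, 0, 0, 0]])

```text
t: 23.32
tcp_pos: [366.0, -51.6, 318.4]
tool_rot: [0.649, 0.761, 0.001, 0.002]
contact_force: [0.3, -1.2, 0.1]
opening: -0.2
finger_force: 0.0
```

```bash
python3 -c "
from h import *
where();im=wheel();red();a=cv2.resize(im[80:350,240:440],(400,540))
im,d,W=cloud('top');b=cv2.resize(im[150:350,250:400],(398,540));cv2.imwrite('pics/fin.png',np.hstack([a,b]))
z=W[...,2]
for n,(u,v,r) in dict(a=(277,186,24),b=(306,293,24),t=(359,313,26)).items():
    m=(np.hypot(*(np.mgrid[0:480,0:640]-np.array([v,u])[:,None,None]))<r)&(z>30)
    P=W[m];zt=np.percentile(P[:,2],90);Q=P[P[:,2]>zt-8];print(n,zt,cv2.minEnclosingCircle(Q[:,:2].astype(np.float32)))
"
```

```text
t 23.32 press [  43.9 -242.1  318.4] F(press) [1.3 0.1 0.1] open -0.2 q [-0.29 -0.31  1.49 -0.    1.96 -0.45]
[[-1.     0.002 -0.002]
 [ 0.002  1.     0.003]
 [ 0.002  0.003 -1.   ]]
ram top 260.6 -> wheel~ 2.54
red 115 [ 84. -48. 239.] [ 89. -44. 255.] [ 96. -38. 270.]
a 47.75233411999934 ((701.1339721679688, 173.56661987304688), 38.77680206298828)
b 46.213630899443054 ((480.7232360839844, 105.91094970703125), 38.528038024902344)
t 99.7749923409508 ((445.1935119628906, -0.046347443014383316), 36.83235168457031)
```

View pics/fin.png

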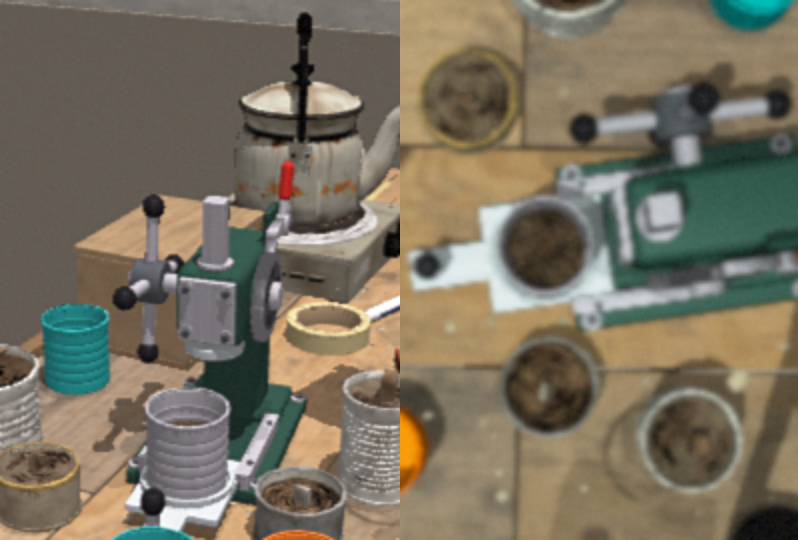

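The ram is up, the pawl is down, the sled is out with the roll in the standing tin at (545,245), and all three candles are unmoved. One last check of the knob's travel, then I hand in.

```bash
python3 -c "
from h import *
im,d,W=cloud('top');Q=(W-O)@M.T
m=(abs(Q[...,0]+172)<25)&(abs(Q[...,1])<25)&(abs(Q[...,2]-69)<9)
k=np.median(Q[m],0);print('knob',m.sum(),k)
m=(abs(Q[...,0]+80)<60)&(abs(Q[...,1])<50)&(abs(Q[...,2]-98)<6);print('tin',cv2.minEnclosingCircle(Q[m][:,:2].astype(np.float32)),np.median(Q[m][:,2]))
if k[0]<-169: print(env.hand_in())
"
```

```text
knob 83 [-171.690811     -0.53224948   71.38402368]
tin ((-80.7750015258789, -0.11141127347946167), 35.99007034301758) 100.26049408767288
the job is handed in; nothing more can be done
None
```

I handed the job in at about 23 s: ram at its top stop, sled fully out with the tin in its ring and the roll inside, pawl back on the ratchet wheel, candles unmoved. The fingertips turned out to be about 37 mm short of the reported TCP, so the first pawl throw failed and a second, lower push worked.

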